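# Load a filter cartridge into the sample dock and latch its cover

## Robot

A 6-joint arm with a two-finger parallel gripper is mounted at the origin on the work surface. World frame = base frame: x ahead of the robot, y to its left, z up, the work surface at z = 0. Lengths are in mm, angles in rad, forces in N, time in s.
With the tool pointing down it reaches from about 275 to 750 mm from the base axis. Payload 10.2 kg.
Tool frame: the origin (TCP) lies midway between the tips of the shut fingers; the grasp point (between the pads) lies grip_depth behind it (grip_depth is the distance from the TCP to the grasp point, in mm); z points along the fingers, y is the line along which they close (so a half turn about z gives the same grasp; the last joint's range is limited). The gripper opens to 85 mm and grips with 20 to 120 N. Pads are 22 mm wide; open, the fingers measure 114 mm over their backs; the gripper's body (76 mm by 85 mm) begins 54 mm behind the grasp point. The pads swing forward as they close: fully open they stand 13 mm farther back than shut.
Start: joints at [0.931, 0.313, 1.498, -0, 1.331, -0.223], TCP at [212.552, 480.055, 231.294] pointing down, gripper open.
Joint ranges: [-2.94, 2.94], [-0.97, 2.17], [0.19, 2.56], [-1.23, 4.37], [0.02, 3.11], [-2.88, 2.88]. Speed limits (rad/s): [2.39, 2.39, 3.01, 3.14, 3.14, 3.14].

## Interface

Orientations are given as a unit quaternion [w, x, y, z].
In Python, from rig import * gives the robot as it stands.
- The arm moves only by the tool servo_tool, never from a script. Its argument "commands" is a list of rows, each a list of 3 entries, a list of its own where there are three numbers: the gripper command: -1 is fully open, 1 is shut, values between are in proportion, then the shift along the tool's x, y, z in m, then the turn, a rotation vector about the tool's x, y, z in units of 6 degrees (1.0 is 6 degrees). In form: [[grip, [dx, dy, dz], [ax, ay, az]], ...]. A call has 1 to 10 rows; each row shifts and turns the commanded pose from where the row before left it, along the tool's axes as they then stand; what a row does not reach is not made up. A row lasts 1/12 s, in which the tool goes at most 41.7 mm and 7.16 degrees, less where a joint would pass 70% of its speed; a pose out of reach is approached as far as the arm can. A call is refused whole if a number of a shift passes 0.0417 or a number of a turn 1, either way. A call with a gripper value outside its range is refused whole. The fingers move at their own pace and stop on an object; "squeeze" is the grip in N (left out, the last holds). Time passes only in rows, so rows that do not move let the fingers close. It gives the time, the measured TCP pose, the force, the opening and the grip force at its end, in the units of the state.
- sense(): the state, without advancing time (a new reading comes with each control period).
- capture(name): name is "side" or "top" or "wrist"; returns a dict with "pixels" (480x640x3 uint8, red, green, blue), "z_map" (480x640 float32, mm along the optical axis (not along the pixel's ray), 0 where there is no reading), "fx", "fy", "cx", "cy" (pixels), "distortion" ([k1, k2, p1, p2, k3] as OpenCV has them; the pictures are not rectified), "rvec" (rotation vector, rad) and "tvec" (3), from world to camera coordinates, as OpenCV has them; the wrist camera has in their place "T_tool_cam" (4x4, takes a point from camera to tool coordinates, whose origin is the TCP and whose axes are the flange's). Camera axes: x right, y down, z forward; pixel columns grow to the right and rows downward; lengths in mm; the calibration is good to about 2 mm. A picture is of the moment at which its call begins: read the wrist's pose just before it.
- finish_job(): hands the job in; it is judged then, once.
The state is a dict: "time_s": time; "joints": joint angles; "dq": joint speeds; "tau": joint torques, N m; "eef_pos": TCP position; "ee_rot": TCP orientation; "force": force on the tool from outside, world axes, zero at the start; "wrist_torque": the same for the moment, N m; "grip_width": opening from 0.0 (shut) to 1.0 (fully open); "grip_force": force on a finger pad.
Only numpy, scipy, OpenCV 4.12 (cv2) and the standard library are available. Lean on these libraries where they do the work, as an engineer would, in place of code of your own. Each camera call takes 0.05 s, during which the arm holds its last target. There are 200 camera calls.

## Task

Load the white filter cartridge that lies on its side on the bench into the pocket of the sample dock: boss down in the pocket, broad flange up and flat on the deck. The dock's cover stands half open in the way: it can be swung further back and must stay open until the cartridge is fully home and let go; then press it down until its catch holds it shut. Leave the bottle, jar, beaker and dish where they stand.

Things in the scene. Friction and masses are not known exactly. Their poses are not given: they have to be found in the camera images.
- cartridge: Loose white filter cartridge: a boss 30 (x) by 40 (y) by 18 mm (z 0 to 18) carries a flange 40 (x) by 64 (y) by 8 mm (z 18 to 26). Origin: centre of the boss's underside, +z towards the flange. It starts on its long side, y level, -x side up (38 mm above the bench), +z pointing sideways and 16 degrees up. Same when turned half round about z. Grip the flat flange ends, 64 mm apart along y.
- flange_face (a point): Centre of the outer face of the cartridge's flange (cartridge z = 26 mm), marked by a thin grey disc 22 mm wide. This face must end up on top.
- pocket (a point): Centre of the pocket's mouth in the deck, 40 mm above the bench; axes as the dock's. The pocket is 34.5 (x) by 44.5 (y) mm and 19 mm deep, square-edged. When home the cartridge's flange rests on the deck, its y axis along the dock's y and its origin 18 mm below this point.
- dock: Dock fixed to the bench. Origin: on the bench under the pocket's centre, z up. Grey foot 125 mm wide (y), x -60 to +105 mm, 8 mm high; white pedestal 56 (x) by 55 (y) mm, deck 40 mm high: the seated flange overhangs it 4.5 mm at each y end, so fingers can straddle it. Behind it a pod, x +56 to +101, 34 mm high. In front (x -34) a steel spring catch, 16 mm wide, top 49 mm high.
- hinge (a point): Middle of the cover's hinge axis, which runs along the dock's y at x +30 mm, 51.5 mm above the bench (hinge ears reach 57 mm).
- cover (a joint): Angle (rad) of the grey cover: 0 shut, level over the pocket; 1.57 upright; 2.0 fully open, leaning to the dock's +x. A plate 4 mm thick, 38 mm wide (y), reaching 64 mm from the hinge, clearing a seated flange by 1.5 mm. A stiff hinge keeps it where it is left. The catch resists from about 0.14 rad and is passed at about 0.06; 4 to 5 N at the lip presses it home.
- cover_lip (a point): Middle of the cover's outer (top when shut) face near its free edge, 58 mm from the hinge; here the cover is pressed.
- bottle: Loose white reagent bottle, 56 mm across, 125 mm high, upright; origin at the centre of its underside. Bystander.
- jar: Loose amber jar with white cap, 60 mm across, 75 mm high; origin at the centre of its underside. Bystander.
- beaker: Loose clear plastic beaker, 64 mm across, 85 mm high; origin at the centre of its underside. Bystander.
- dish: Loose clear flat dish, 60 mm across, 14 mm high; origin at the centre of its underside. Bystander.
Not all that is in view belongs to the job. What is shaped like the cartridge but red or yellow is not meant.

How it is judged (in metres and radians):
On the way, in this order (a step that is already met when the one before it is completed fails the run):
1. the cartridge is home in the pocket, flange up, and let go, with the cover still open (horizontal distance between cartridge and pocket below 0.004 m and z of cartridge in the frame of pocket below -0.0155 m and angle between cartridge's own z axis and vertical below 0.1 rad and contact force between the fingers and cartridge below 0.2 N and value of joint cover above 0.6 rad), for 0.2 s.
2. the cover is pressed shut past its catch (horizontal distance between cartridge and pocket below 0.004 m and z of cartridge in the frame of pocket below -0.0155 m and angle between cartridge's own z axis and vertical below 0.1 rad and value of joint cover below 0.035 rad), for 0.2 s.
At the end, for the whole second after the job is handed in: The cartridge rests boss down in the pocket (flange up, within 4 mm of centre, at least 15.5 mm deep, tilted less than 0.1 rad), at rest and let go, and the cover is held shut by its catch (below 0.035 rad) (all of step 2 and contact force between the fingers and cartridge below 0.2 N and linear speed of cartridge below 0.02 m/s); the robot touches nothing.
It fails at once if the reagent bottle is shifted more than 30 mm from where it stood (distance of bottle from where it was at the start of the episode above 0.03 m).
It fails at once if the amber jar is shifted more than 30 mm from where it stood (distance of jar from where it was at the start of the episode above 0.03 m).
It fails at once if the beaker is shifted more than 30 mm from where it stood (distance of beaker from where it was at the start of the episode above 0.03 m).
It fails at once if the dish is shifted more than 30 mm from where it stood (distance of dish from where it was at the start of the episode above 0.03 m).
It also fails if it takes over 72 s, if anything falls off the work surface, if the arm or the gripper's body presses on something with over 40 N, if the wrist force passes 120 N, or if a joint passes its speed limit or range.

## Working session

There is one attempt and no reset: what is moved stays moved. The work goes in short steps, Python scripts to look and compute and a tool call to move; the robot and the scene stay as the last step left them, time stands still between calls to the robot, and variables do not carry over. Pictures are saved under pics/ and viewed, at most 10 in all, crops included, and the job is handed in when it is done.

Besides the shell and the picture viewer there is one more tool, called after "Request:" as a command line: name --argument value ..., lists and objects as JSON in quotes. servo_tool: Moves the arm, as the interface text tells. Its arguments: {"type":"object","properties":{"commands":{"type":"array"},"squeeze":{"type":"number"}},"required":["commands"]}

```bash
ls; mkdir -p pics
cat > h.py <<'E'
from rig import *
import numpy as np, cv2
from scipy.spatial.transform import Rotation as R
def save(c,n): cv2.imwrite('pics/'+n,c['pixels'][:,:,::-1])
def pose(s=None):
    s=s or sense(); w,x,y,z=s['ee_rot']; T=np.eye(4); T[:3,:3]=R.from_quat([x,y,z,w]).as_matrix(); T[:3,3]=s['eef_pos']; return T
def shot(name):
    P=pose(); c=capture(name)
    if name=='wrist': c['T']=P@np.array(c['T_tool_cam'])
    else:
        T=np.eye(4); T[:3,:3]=cv2.Rodrigues(np.array(c['rvec'],float))[0]; T[:3,3]=np.ravel(c['tvec']); c['T']=np.linalg.inv(T)
    c['K']=np.array([[c['fx'],0,c['cx']],[0,c['fy'],c['cy']],[0,0,1.]]); return c
def rays(c,uv):
    p=cv2.undistortPoints(np.array(uv,float).reshape(-1,1,2),c['K'],np.array(c['distortion'],float)).reshape(-1,2)
    return np.c_[p,np.ones(len(p))]
def plane(c,uv,z):
    d=rays(c,uv)@c['T'][:3,:3].T; o=c['T'][:3,3]; return o+d*((z-o[2])/d[:,2])[:,None]
def depth(c,uv):
    uv=np.array(uv,int).reshape(-1,2); r=rays(c,uv)*c['z_map'][uv[:,1],uv[:,0]][:,None]
    return r@c['T'][:3,:3].T+c['T'][:3,3]
def cloud(c):
    v,u=np.nonzero(c['z_map']>0); return np.c_[u,v],depth(c,np.c_[u,v])
E
python3 - <<'E'
from h import *
a=shot('side');b=shot('top');w=shot('wrist')
save(a,'a.png');save(b,'b.png');save(w,'w.png')
for c in(a,b,w): print(c['T'].round(2).tolist(),c['fx'])
print(sense())
E
```

```text
pics
[[0.97, -0.19, 0.16, 415.73], [-0.24, -0.72, 0.65, -522.53], [-0.01, -0.67, -0.75, 757.87], [0.0, 0.0, 0.0, 1.0]] 468.6533634707014
[[0.0, -0.99, 0.15, 392.55], [-1.0, -0.01, -0.02, 69.33], [0.02, -0.15, -0.99, 1106.88], [0.0, 0.0, 0.0, 1.0]] 534.2411537654741
[[0.41, 0.87, 0.28, 141.17], [0.91, -0.39, -0.13, 512.06], [-0.0, 0.31, -0.95, 374.14], [0.0, 0.0, 0.0, 1.0]] 373.7059629908206
{'time_s': 0.15, 'joints': array([ 9.30579136e-01,  3.13322370e-01,  1.49824772e+00,  1.28741391e-05,
        1.33097292e+00, -2.23357113e-01]), 'dq': array([-0.00017008, -0.00128151, -0.00301794, -0.00096424, -0.000487  ,
        0.00127266]), 'tau': array([ 1.59542891e-03, -4.12369788e+01, -2.59797245e+01, -1.78551495e-04,
        3.21843669e-03,  1.02099070e-04]), 'eef_pos': array([212.44432471, 479.89771852, 230.8716643 ]), 'ee_rot': array([-2.04537139e-04,  2.06925649e-01,  9.78356556e-01, -4.28948100e-04]), 'force': array([-0.53524277, -0.03841571, -0.30453771]), 'wrist_torque': array([ 0.02058693, -0.0293707 , -0.01417398]), 'grip_force': 0.0, 'grip_width': 1.000789103039143}
```

View pics/a.png

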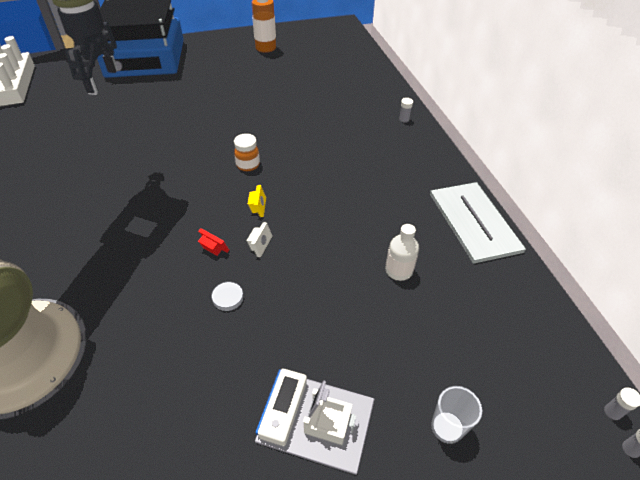

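View pics/b.png

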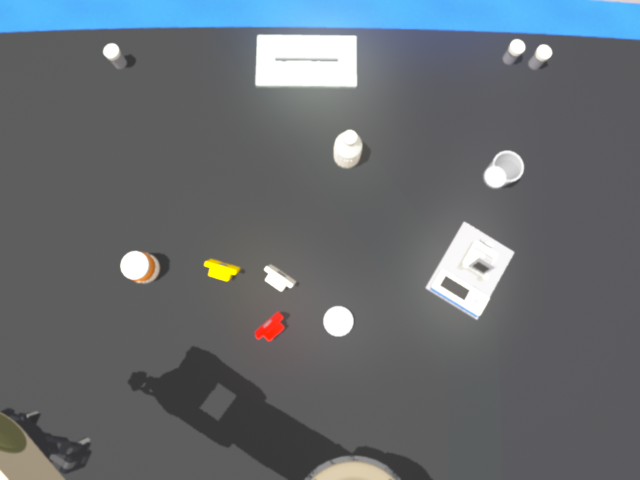

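The side view shows the white cartridge at (260,240), the dock at (330,425) with its cover half open, the dish at (228,296), the jar at (247,155), the bottle at (402,255) and the beaker at (455,415). In the top view the cartridge is at (279,277), the dock at (480,265) and the dish at (338,321).

Run:
```python
from h import *
import rig; print([ (k,getattr(rig,k)) for k in dir(rig) if 'grip' in k.lower()])
a=shot('side');b=shot('top')
np.set_printoptions(suppress=True,precision=1)
for n,c,bx in(('side',a,(244,220,276,262)),('top',b,(258,258,300,296))):
    x0,y0,x1,y1=bx; hsv=cv2.cvtColor(c['pixels'],cv2.COLOR_RGB2HSV)[y0:y1,x0:x1]
    m=((hsv[...,2]>100)&(hsv[...,1]<70)); v,u=np.nonzero(m); uv=np.c_[u+x0,v+y0]
    P=depth(c,uv); z=P[:,2]; print(n,len(P),np.percentile(z,[1,10,50,90,99]),P.mean(0))
    top=P[(z>np.percentile(z,99)-6)]; print('top band',top.mean(0),len(top))
    print(cv2.minAreaRect(top[:,:2].astype(np.float32)), cv2.minAreaRect(P[:,:2].astype(np.float32)))
# foot of dock, top cam
for n,c,bx in(('side',a,(250,360,385,475)),('top',b,(415,215,525,325))):
    x0,y0,x1,y1=bx; v,u=np.mgrid[y0:y1,x0:x1]; uv=np.c_[u.ravel(),v.ravel()]; P=depth(c,uv);z=P[:,2]
    for lo,hi in((5,12),(30,37),(37,44),(46,130)):
        Q=P[(z>lo)&(z<hi)]; print(n,lo,len(Q),Q.mean(0),cv2.minAreaRect(Q[:,:2].astype(np.float32)),Q[:,2].max())
for n,c in (('side',a),('top',b)):
  x0,y0,x1,y1=(245,360,385,475) if n=='side' else (415,215,525,325)
  cv2.imwrite('pics/d_%s.png'%n,cv2.resize(c['pixels'][y0:y1,x0:x1,::-1],None,fx=4,fy=4,interpolation=cv2.INTER_CUBIC))
i=[cv2.imread('pics/d_%s.png'%n)[:440,:560] for n in('side','top')]
i=[cv2.resize(x,(400,420)) for x in i]; cv2.imwrite('pics/d.png',np.hstack(i))
```

```text
[('grip_depth', 18.700000000000003)]
side 532 [-0.5  3.4 27.6 39.8 42.7] [476.1 145.9  27.8]
top band [475.5 130.   59.3] 110
((439.40570068359375, -171.1353759765625), (703.44189453125, 36.28512191772461), 83.19245910644531) ((436.06744384765625, -148.96139526367188), (746.029296875, 57.44975280761719), 82.48018646240234)
top 1578 [-3.4 -1.2  2.1 36.2 43.2] [481.2 152.1  13. ]
top band [475.8 147.3  77.1] 146
((449.6490478515625, 119.07504272460938), (150.53500366210938, 16.653568267822266), 47.37492370605469) ((456.4269714355469, 132.89723205566406), (130.46328735351562, 124.34605407714844), 1.2356185913085938)
side 5 3856 [ 510.4 -269.8    8.3] ((491.269287109375, -229.29879760742188), (151.24652099609375, 189.52821350097656), 58.62582778930664) 11.99302179348831
side 30 1991 [ 450.8 -224.1   34.2] ((487.30938720703125, -240.1580047607422), (114.49693298339844, 141.20826721191406), 60.3746223449707) 36.99575816286847
side 37 674 [ 507.2 -256.    39.7] ((489.72723388671875, -245.46511840820312), (102.49075317382812, 129.81211853027344), 62.78909683227539) 43.738188934580535
side 46 418 [ 501.9 -254.    86. ] ((516.4658203125, -258.5834045410156), (57.04952621459961, 72.18464660644531), 58.58850860595703) 117.07421637297477
top 5 2214 [ 514.9 -251.1    8.4] ((499.201171875, -249.19049072265625), (228.61785888671875, 240.07371520996094), 0.36540642380714417) 11.9953972626015
top 30 1120 [ 453.1 -218.1   34.2] ((488.0582275390625, -239.7147674560547), (114.1795654296875, 141.13238525390625), 59.03109359741211) 36.99600062045238
top 37 400 [ 495.5 -240.4   39.6] ((487.5591125488281, -237.85951232910156), (109.20797729492188, 128.45346069335938), 60.06964111328125) 43.988696346209736
top 46 431 [ 499.4 -247.4   83.7] ((516.5742797851562, -259.12957763671875), (54.98135757446289, 73.78630828857422), 57.750980377197266) 118.69456322163705
```

View pics/d.png

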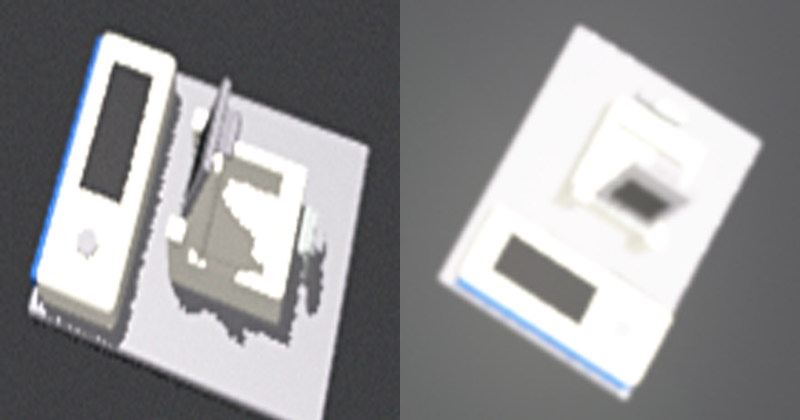

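The crop shows that the cover is nearly upright, hinged on the pod side. The pod lies towards the robot and the catch is on the far side, so dock +x points at roughly 149° in world. I'll move above the cartridge for a closer look.

Request:
servo_tool --commands '[[-1,[-0.036,-0.0185,0.002],[0,0,0]],[-1,[-0.036,-0.0185,0.002],[0,0,0]],[-1,[-0.036,-0.0185,0.002],[0,0,0]],[-1,[-0.036,-0.0185,0.002],[0,0,0]],[-1,[-0.036,-0.0185,0.002],[0,0,0]],[-1,[-0.036,-0.0185,0.002],[0,0,0]],[-1,[-0.036,-0.0185,0.002],[0,0,0]],[-1,[-0.036,-0.0185,0.002],[0,0,0]],[-1,[-0.036,-0.0185,0.002],[0,0,0]],[-1,[-0.036,-0.0185,0.002],[0,0,0]]]'

```text
time_s: 1.08
eef_pos: [467.8, 163.3, 211.3]
ee_rot: [0.0, 0.207, 0.978, 0.0]
force: [0.3, 1.2, -0.5]
grip_width: 1.002
grip_force: 0.0
```

Run:
```python
from h import *
np.set_printoptions(suppress=True,precision=1)
w=shot('wrist');save(w,'w1.png');print(pose(),w['T'][:3,3])
uv,P=cloud(w)
px=w['pixels'][uv[:,1],uv[:,0]].astype(int); white=(px.min(1)>90)&(px.max(1)-px.min(1)<50)
near=np.hypot(P[:,0]-478,P[:,1]-148)<70
m=white&near&(P[:,2]>4)&(P[:,2]<48);Q=P[m];print(len(Q),Q.mean(0),np.percentile(Q[:,2],[1,50,99]),cv2.minAreaRect(Q[:,:2].astype(np.float32)))
t=Q[Q[:,2]>30];print(len(t),t.mean(0),cv2.minAreaRect(t[:,:2].astype(np.float32)))
```

```text
[[ -0.9   0.4   0.  471.5]
 [  0.4   0.9  -0.  158.5]
 [ -0.   -0.   -1.  210.6]
 [  0.    0.    0.    1. ]] [396.4 195.3 354.6]
1575 [473.8 153.6  35.5] [29.2 33.9 42.2] ((472.51605224609375, 154.47079467773438), (63.87485885620117, 24.544113159179688), 57.25669479370117)
1487 [474.3 153.4  35.9] ((472.5286865234375, 154.57403564453125), (63.856834411621094, 24.095571517944336), 56.387996673583984)
```

View pics/w1.png

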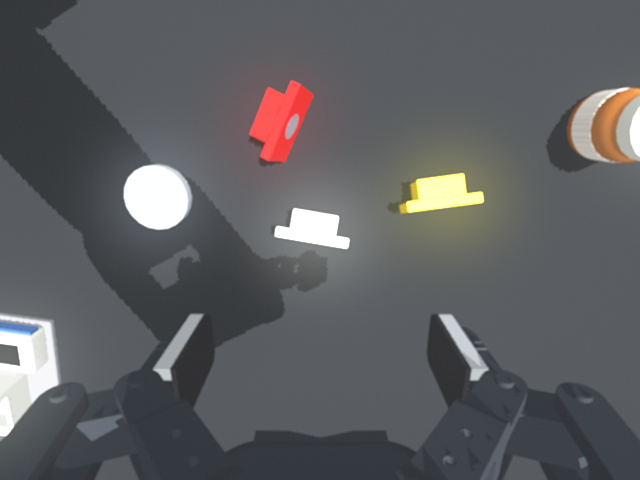

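The wrist view shows the cartridge at (312,230), its flange bar 64 mm long at 57° with the flange side away from the robot, and a plan extent of 24 mm as the geometry predicts. That puts the flange centre at about (484,147,20). Next I'll look at the dock.

Request:
servo_tool --commands '[[1,[-0.021,-0.035,-0.002],[0,0,0]],[1,[-0.021,-0.035,-0.002],[0,0,0]],[1,[-0.021,-0.035,-0.002],[0,0,0]],[1,[-0.021,-0.035,-0.002],[0,0,0]],[1,[-0.021,-0.035,-0.002],[0,0,0]],[1,[-0.021,-0.035,-0.002],[0,0,0]],[1,[-0.021,-0.035,-0.002],[0,0,0]],[1,[-0.021,-0.035,-0.002],[0,0,0]],[1,[-0.021,-0.035,-0.002],[0,0,0]],[1,[-0.021,-0.035,-0.002],[0,0,0]]]'

```text
time_s: 1.97
eef_pos: [517.0, -241.9, 231.4]
ee_rot: [-0.0, 0.207, 0.978, 0.0]
force: [-0.3, -1.0, -0.6]
grip_width: -0.004
grip_force: 0.0
```

Request:
servo_tool --commands '[[1,[0,0,0],[0,0,0]],[1,[0,0,0],[0,0,0]]]'

```text
time_s: 2.13
eef_pos: [516.9, -241.5, 230.6]
ee_rot: [-0.0, 0.208, 0.978, 0.0]
force: [-0.5, 0.8, 0.0]
grip_width: 0.002
grip_force: 0.0
```

Run:
```python
from h import *
np.set_printoptions(suppress=True,precision=1)
w=shot('wrist');save(w,'w2.png');print(pose())
uv,P=cloud(w); np.savez('w2.npz',uv=uv,P=P,px=w['pixels'])
near=np.hypot(P[:,0]-505,P[:,1]+250)<150
for lo,hi in((5,11),(31,37),(38,43),(45,130)):
    k=near&(P[:,2]>lo)&(P[:,2]<hi); M=np.zeros((480,640),np.uint8); M[uv[k,1],uv[k,0]]=1
    M=cv2.morphologyEx(M,cv2.MORPH_OPEN,np.ones((5,5),np.uint8)); Q=depth(w,np.argwhere(M)[:,::-1]); print(lo,len(Q),Q.mean(0),cv2.minAreaRect(Q[:,:2].astype(np.float32)),Q[:,2].max())
```

```text
[[  -0.9    0.4   -0.   517. ]
 [   0.4    0.9    0.  -240.1]
 [   0.     0.    -1.   230.8]
 [   0.     0.     0.     1. ]]
5 9053 [ 514.7 -258.1    8.8] ((520.0116577148438, -260.9241943359375), (125.47156524658203, 114.20257568359375), 58.60272216796875) 10.9964191947127
31 6370 [ 450.3 -218.4   34.8] ((450.80438232421875, -218.6299285888672), (115.20999908447266, 44.58338928222656), 58.41352462768555) 36.99119352061177
38 965 [ 530.8 -263.5   40.8] ((519.5437622070312, -260.424072265625), (55.08012390136719, 51.806941986083984), 58.48893737792969) 42.90900881716789
45 2475 [ 500.5 -248.7   87. ] ((518.7648315429688, -259.8735656738281), (55.0460090637207, 73.57815551757812), 58.6253662109375) 116.77210767353193
```

View pics/w2.png

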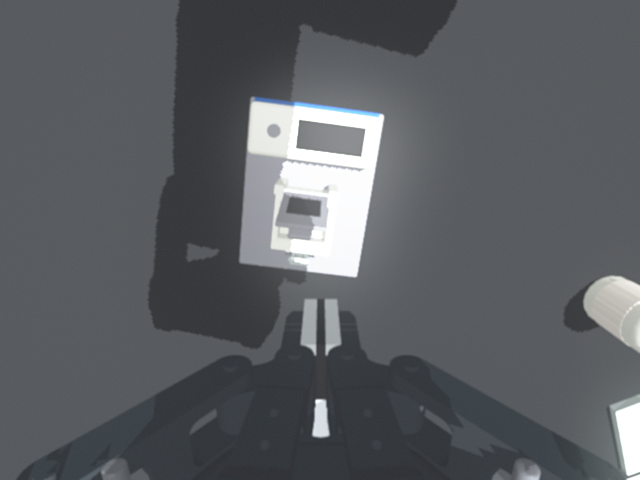

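The wrist view has the dock at (310,200), pod on top, cover tilted over the pocket at (303,212) and catch at (301,256). Pod and foot both put the dock origin at (517.6,-259.5), with dock x at 148.5°.

```bash
cat >> h.py <<'E'
D=np.array([517.6,-259.5,0]); A=np.deg2rad(148.5)
RD=np.array([[np.cos(A),-np.sin(A),0],[np.sin(A),np.cos(A),0],[0,0,1]])
def todock(P): return (np.atleast_2d(P)-D)@RD
def delta(target,T=None):  # tool-frame shift (m) to bring TCP to world target
    T=pose() if T is None else T; return T[:3,:3].T@(np.array(target)-T[:3,3])/1000
E
python3 - <<'E'
from h import *
np.set_printoptions(suppress=True,precision=3)
d=np.load('w2.npz');P=d['P'];Q=todock(P);k=(abs(Q[:,0])<45)&(abs(Q[:,1])<30)&(Q[:,2]>45)
Q=Q[k]
for lo in range(45,120,8):
    q=Q[(Q[:,2]>=lo)&(Q[:,2]<lo+8)]
    if len(q): print(lo,len(q),q[:,0].min(),np.median(q[:,0]),q[:,0].max(),q[:,1].min(),q[:,1].max())
T=pose();z=T.copy()
print('tool axes in dock', RD.T@T[:3,:3], todock(T[:3,3]))
E
```

```text
45 192 -37.98564443834085 -32.525792674700945 35.56066666637078 -27.417214057001793 26.87087429409634
53 364 27.215140597680662 31.15121193364286 35.653397626852914 -27.743678134482114 27.30419206475555
61 162 28.538157371862244 29.563028445293618 30.79675184660693 -19.176116696408442 18.460668187000437
69 185 26.530759098169995 27.99481550642045 29.126951442812953 -18.42316521060214 18.749590423561155
77 200 24.733556398052535 26.234465899746013 27.73045057789043 -18.50844039629599 18.75103291787347
85 215 22.934793054622247 24.50583601035853 25.862242396518482 -18.648976590612918 18.752389332090562
93 256 20.818456344718854 22.579412916714436 24.142521688363612 -18.775799846447864 18.443162165994774
101 259 19.09706601818924 20.539000709567322 21.978677807633073 -18.885274319019345 18.76035641377681
109 686 5.862785555309166 16.176889853934945 20.222588177471437 -19.185008594932686 18.55248867158934
tool axes in dock [[ 0.991  0.132  0.001]
 [ 0.132 -0.991 -0.   ]
 [ 0.001  0.    -1.   ]] [[ 10.694 -16.23  230.831]]
```

Request:
servo_tool --commands '[[1,[-0.0165,-0.0105,0],[0,0,0]],[1,[-0.0165,-0.0105,0],[0,0,0]],[1,[0,0,0],[0,0,0.63]],[1,[0,0,0],[0,0,0.63]],[1,[0,0,0.027],[0,0,0]],[1,[0,0,0.027],[0,0,0]],[1,[0,0,0.027],[0,0,0]],[1,[0,0,0.027],[0,0,0]],[1,[0,0,0.027],[0,0,0]]]'

```text
time_s: 2.93
eef_pos: [539.0, -270.7, 95.4]
ee_rot: [0.0, 0.27, 0.963, 0.0]
force: [0.5, -0.8, -0.7]
grip_width: 0.002
grip_force: 0.0
```

Request:
servo_tool --commands '[[1,[0.01,0,0],[0,0,0]],[1,[0.01,0,0],[0,0,0]],[1,[0.007,0,0],[0,0,0]],[1,[0.007,0,0],[0,0,0]],[1,[0.007,0,0],[0,0,0]],[1,[0.007,0,0],[0,0,0]],[1,[0.005,0,0],[0,0,0]]]'

```text
time_s: 3.52
eef_pos: [493.1, -244.2, 96.5]
ee_rot: [0.0, 0.271, 0.963, -0.0]
force: [0.5, 0.3, -0.3]
grip_width: 0.002
grip_force: 0.4
```

```bash
cat > cov.py <<'E'
from h import *
np.set_printoptions(suppress=True,precision=2)
print('tcp dock',todock(pose()[:3,3]))
for n in('side','top'):
    c=shot(n); uv,P=cloud(c); Q=todock(P);Q=Q[(Q[:,0]>-45)&(Q[:,0]<65)&(abs(Q[:,1])<17)&(Q[:,2]>45)]
    for lo in range(46,118,9):
        q=Q[(Q[:,2]>=lo)&(Q[:,2]<lo+9)]
        if len(q): print(n,lo,len(q),q[:,0].min(),np.median(q[:,0]),q[:,0].max())
E
python3 cov.py
```

```text
tcp dock [[28.91 -0.24 96.47]]
side 46 66 -34.981572651200885 -30.310179828735087 32.84170137919825
side 55 4 32.26883181165759 32.69552279592298 33.364991738827726
side 64 1 34.84013408898468 34.84013408898468 34.84013408898468
side 100 10 19.630140143278894 19.948520540295885 21.56504666525703
side 109 32 19.66361715191982 51.89294018396762 54.97874205228924
top 55 1 31.697157885373542 31.697157885373542 31.697157885373542
top 64 1 34.244516462946265 34.244516462946265 34.244516462946265
top 73 1 38.52387050541653 38.52387050541653 38.52387050541653
```

The cover now leans back to about 1.9 rad. I'll back off and go to the cartridge.

Request:
servo_tool --commands '[[1,[-0.03,0,0],[0,0,0]],[1,[0,0,-0.035],[0,0,0]],[1,[0,0,-0.035],[0,0,0]],[1,[0,0,-0.03],[0,0,0]]]'

```text
time_s: 3.95
eef_pos: [519.4, -260.7, 197.6]
ee_rot: [-0.0, 0.271, 0.963, 0.0]
force: [0.7, 0.0, 0.8]
grip_width: 0.001
grip_force: 0.0
```

Request:
servo_tool --commands '[[-1,[0.0198,0.0328,0.003],[0,0,0]],[-1,[0.0198,0.0328,0.003],[0,0,0]],[-1,[0.0198,0.0328,0.003],[0,0,0]],[-1,[0.0198,0.0328,0.003],[0,0,0]],[-1,[0.0198,0.0328,0.003],[0,0,0]],[-1,[0.0198,0.0328,0.003],[0,0,0]],[-1,[0.0198,0.0328,0.003],[0,0,0]],[-1,[0.0198,0.0328,0.003],[0,0,0]],[-1,[0.0198,0.0328,0.003],[0,0,0]],[-1,[0.0198,0.0328,0.003],[0,0,0]]]'

```text
time_s: 4.78
eef_pos: [521.2, 124.5, 166.3]
ee_rot: [0.0, 0.271, 0.963, -0.0]
force: [0.2, -0.5, 0.1]
grip_width: 0.998
grip_force: 0.0
```

Request:
servo_tool --commands '[[-1,[0,0,0],[0,0,0.27]],[-1,[0,0,0],[0,1,0]],[-1,[0,0,0],[0,1,0]],[-1,[0,0,0],[0,1,0]],[-1,[0,0,0],[0,1,0]],[-1,[0,0,0],[0,1,0]],[-1,[0,0,0],[0,1,0]],[-1,[0,0,0],[0,0,0]],[-1,[0,0,0],[0,0,0]]]'

```text
time_s: 5.53
eef_pos: [521.7, 122.2, 165.2]
ee_rot: [-0.296, 0.271, 0.912, 0.087]
force: [0.1, 0.6, -0.1]
grip_width: 1.0
grip_force: 0.0
```

Run:
```python
from h import *
np.set_printoptions(suppress=True,precision=4)
T=pose();print(T,sense()['joints']);
p=np.array([470.9,155.5,6.]);print('to final',delta(p),'zdir',T[:3,2])
w=shot('wrist')
uv,P=cloud(w)
px=w['pixels'][uv[:,1],uv[:,0]].astype(int); white=(px.min(1)>90)&(px.max(1)-px.min(1)<50)
near=np.hypot(P[:,0]-478,P[:,1]-148)<70
for lo in(4,30):
  Q=P[white&near&(P[:,2]>lo)&(P[:,2]<48)];print(len(Q),Q.mean(0),Q[:,2].max(),cv2.minAreaRect(Q[:,:2].astype(np.float32)))
```

```text
[[ -0.678    0.5462  -0.492  521.6509]
 [  0.4428   0.8376   0.3199 122.2205]
 [  0.5868  -0.001   -0.8097 165.2122]
 [  0.       0.       0.       1.    ]] [-0.1177  0.6819  1.231   0.2699  1.7966 -1.1268]
to final [-0.0443  0.0003  0.1645] zdir [-0.492   0.3199 -0.8097]
3127 [480.6251 149.3533  29.3651] 43.28311068929588 ((477.0787048339844, 151.74195861816406), (64.05663299560547, 34.63848876953125), 55.766258239746094)
1917 [477.2746 151.3875  36.1639] 43.28311068929588 ((474.2772216796875, 153.64739990234375), (64.05658721923828, 27.254642486572266), 55.77149963378906)
```

Request:
servo_tool --commands '[[-1,[-0.022,0,0],[0,0,0]],[-1,[-0.022,0,0.0],[0,0,0]],[-1,[0,0,0.033],[0,0,0]],[-1,[0,0,0.033],[0,0,0]],[-1,[0,0,0.033],[0,0,0]],[-1,[0,0,0.033],[0,0,0]],[-1,[0,0,0.0165],[0,0,0]],[-1,[0,0,0.0155],[0,0,0]],[-1,[0,0,0],[0,0,0]]]'

```text
time_s: 6.33
eef_pos: [468.1, 157.1, 7.0]
ee_rot: [-0.297, 0.27, 0.912, 0.087]
force: [-0.6, 0.5, -0.7]
grip_width: 1.002
grip_force: 0.0
```

Run:
```python
from h import *
w=shot('wrist');save(w,'w3.png');print(pose()[:3,3],sense()['force'])
```

```text
[469.70435826 156.5023462    8.22410753] [ 0.51030581 -1.18027549 -0.17563509]
```

View pics/w3.png

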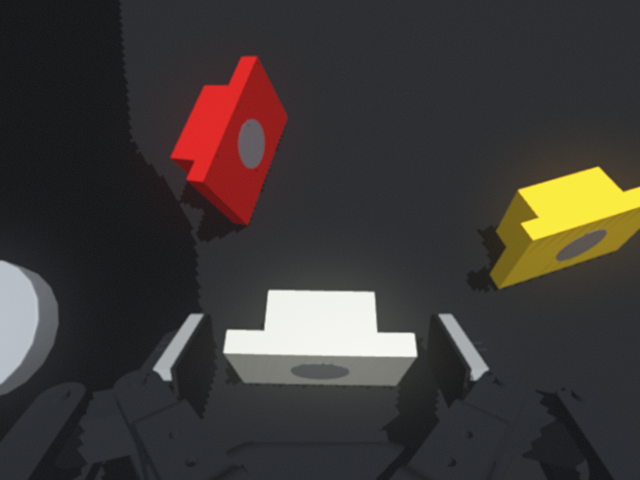

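The view shows the cartridge's flange (225–415, 330–385) centred between the open pads. I'll grip it and lift.

Request:
servo_tool --commands '[[1,[0,0,0],[0,0,0]],[1,[0,0,0],[0,0,0]],[1,[0,0,0],[0,0,0]],[1,[0,0,0],[0,0,0]],[1,[0,0,0],[0,0,0]],[1,[0,0,0],[0,0,0]],[1,[-0.006,0,-0.008],[0,0,0]],[1,[-0.006,0,-0.008],[0,0,0]]]' --squeeze 50

```text
time_s: 7.05
eef_pos: [487.2, 145.1, 14.5]
ee_rot: [-0.295, 0.271, 0.912, 0.088]
force: [-0.1, -0.0, -0.4]
grip_width: 0.74
grip_force: 54.7
```

Request:
servo_tool --commands '[[1,[0.022,0,-0.03],[0,0,0]],[1,[0.022,0,-0.03],[0,0,0]],[1,[0.022,0,-0.03],[0,0,0]],[1,[0.022,0,-0.03],[0,0,0]],[1,[0.022,0,-0.03],[0,0,0]]]'

```text
time_s: 7.47
eef_pos: [485.8, 145.5, 202.4]
ee_rot: [-0.295, 0.271, 0.912, 0.088]
force: [0.2, -0.8, -1.0]
grip_width: 0.738
grip_force: 55.1
```

Request:
servo_tool --commands '[[1,[0,0,0],[0,-1,0]],[1,[0,0,0],[0,-1,0]],[1,[0,0,0],[0,-1,0]],[1,[0,0,0],[0,-1,0]],[1,[0,0,0],[0,-1,0]],[1,[0,0,0],[0,-1,0]],[1,[0,0,0],[0,0,0.75]],[1,[0,0,0],[0,0,1]],[1,[0,0,0],[0,0,1]],[1,[0,0,0],[0,0,1]]]'

```text
time_s: 8.3
eef_pos: [486.0, 145.7, 200.7]
ee_rot: [0.001, 0.468, 0.883, 0.0]
force: [-0.2, 0.3, 0.1]
grip_width: 0.735
grip_force: 55.1
```

Request:
servo_tool --commands '[[1,[0,0,0],[0,0,1]],[1,[0,0,0],[0,0,1]],[1,[0,0,0],[0,0,1]],[1,[0,0,0],[0,0,1]],[1,[0,0,0],[0,0,1]],[1,[0,0,0],[0,0,1]],[1,[0,0,0],[0,0,1]],[1,[0,0,0],[0,0,1]],[1,[0,0,0],[0,0,1]],[1,[0,0,0],[0,0,1]]]'

```text
time_s: 9.13
eef_pos: [486.1, 145.6, 200.6]
ee_rot: [0.001, 0.848, 0.531, 0.001]
force: [-0.8, -0.4, -0.2]
grip_width: 0.739
grip_force: 55.1
```

Request:
servo_tool --commands '[[1,[0,0,0],[0,0,1]],[1,[0,0,0],[0,0,1]],[1,[0,0,0],[0,0,1]],[1,[0,0,0],[0,0,1]],[1,[0,0,0],[0,0,1]],[1,[0,0,0],[0,0,1]],[1,[0,0,0],[0,0,1]],[1,[0,0,0],[0,0,1]],[1,[0,0,0],[0,0,1]],[1,[0,0,0],[0,0,1]]]'

```text
time_s: 9.97
eef_pos: [486.1, 145.6, 200.6]
ee_rot: [0.0, 0.999, 0.036, 0.001]
force: [0.1, -0.0, 0.1]
grip_width: 0.731
grip_force: 55.1
```

Request:
servo_tool --commands '[[1,[0,0,0],[0,0,1]],[1,[0,0,0],[0,0,1]],[1,[0,0,0],[0,0,1]],[1,[0,0,0],[0,0,1]],[1,[0,0,0],[0,0,1]],[1,[0,0,0],[0,0,1]],[1,[0,0,0],[0,0,0]],[1,[0,0,0],[0,0,0]]]'

```text
time_s: 10.63
eef_pos: [486.0, 145.7, 200.3]
ee_rot: [-0.0, 0.963, -0.271, 0.001]
force: [1.2, 0.8, -0.6]
grip_width: 0.737
grip_force: 55.1
```

Run:
```python
from h import *
np.set_printoptions(suppress=True,precision=4)
T=pose();print(T,sense()['joints']);print(RD.T@T[:3,:3],todock(T[:3,3]),delta(D+[0,0,190]))
```

```text
[[  0.8535  -0.521    0.0013 485.9791]
 [ -0.521   -0.8535  -0.0001 145.6888]
 [  0.0012  -0.0006  -1.     200.3281]
 [  0.       0.       0.       1.    ]] [ 0.06    0.3001  1.5986 -0.0002  1.2415  2.1789]
[[-1.     -0.0017 -0.0012]
 [-0.0017  1.     -0.0006]
 [ 0.0012 -0.0006 -1.    ]] [[ 238.6718 -328.9583  200.3281]] [0.2381 0.3294 0.0104]
```

Request:
servo_tool --commands '[[1,[0.0238,0.0329,0],[0,0,0]],[1,[0.0238,0.0329,0],[0,0,0]],[1,[0.0238,0.0329,0],[0,0,0]],[1,[0.0238,0.0329,0],[0,0,0]],[1,[0.0238,0.0329,0],[0,0,0]],[1,[0.0238,0.0329,0],[0,0,0]],[1,[0.0238,0.0329,0],[0,0,0]],[1,[0.0238,0.0329,0],[0,0,0]],[1,[0.0238,0.0329,0],[0,0,0]],[1,[0.0238,0.0329,0],[0,0,0]]]'

```text
time_s: 11.47
eef_pos: [516.1, -261.3, 200.1]
ee_rot: [0.0, 0.963, -0.27, 0.0]
force: [0.8, 0.3, -0.6]
grip_width: 0.74
grip_force: 55.1
```

Request:
servo_tool --commands '[[1,[0,0,0],[0,-1,0]],[1,[0,0,0],[0,-1,0]],[1,[0,0,0],[0,-1,0]],[1,[0,0,0],[0,-1,0]],[1,[0,0,0],[0,-1,0]],[1,[0,0,0],[0,-1,0]],[1,[0,0,0],[0,-0.33,0]],[1,[0,0,0],[0,0,0]],[1,[0,0,0],[0,0,0]]]'

```text
time_s: 12.22
eef_pos: [516.5, -259.3, 199.3]
ee_rot: [-0.089, 0.91, -0.256, -0.312]
force: [-0.6, -0.8, 0.3]
grip_width: 0.739
grip_force: 55.1
```

```bash
cat > held.py <<'E'
from h import *
np.set_printoptions(suppress=True,precision=3)
T=pose();s=sense();print(RD.T@T[:3,:3],'tcp dock',todock(T[:3,3]),s['joints'])
g=todock(T[:3,3]-26*T[:3,2])[0];print('grasp dock',g)
for n in('side','top','wrist'):
    c=shot(n);save(c,'h_%s.png'%n);uv,P=cloud(c);Q=todock(P);px=c['pixels'][uv[:,1],uv[:,0]].astype(int)
    k=(np.linalg.norm(Q-g,axis=1)<55)&(px.min(1)>80)&(px.max(1)-px.min(1)<50)&(abs(Q[:,1])<34);Q=Q[k]
    if len(Q)<30: print(n,len(Q));continue
    z=np.median(Q[Q[:,2]>np.percentile(Q[:,2],60)][:,2]); f=Q[abs(Q[:,2]-z)<6]
    A=np.c_[f[:,:2]-f[:,:2].mean(0),np.ones(len(f))];co=np.linalg.lstsq(A,f[:,2],rcond=None)[0]
    print(n,len(Q),len(f),'top z',co[2],'slope',co[:2],cv2.minAreaRect(f[:,:2].astype(np.float32)),f.min(0),f.max(0))
E
python3 held.py
```

```text
[[-0.789 -0.     0.614]
 [-0.001  1.    -0.001]
 [-0.614 -0.001 -0.789]] tcp dock [[  1.061   0.366 199.287]] [-0.643  0.867  0.819 -0.066  2.114  1.462]
grasp dock [-14.913   0.383 219.801]
side 1381 1327 top z 219.44877253515273 slope [-0.018  0.021] ((-4.195300102233887, -0.048084259033203125), (67.71965789794922, 40.40494918823242), 89.80335235595703) [-24.444 -33.928 214.466] [ 16.091  33.812 226.312]
top 64 15 top z 234.76935528412508 slope [-0.86  -0.474] ((-10.743799209594727, -32.319461822509766), (13.861677169799805, 2.256659746170044), 1.6888797283172607) [-17.663 -33.538 229.2  ] [ -3.796 -31.223 240.185]
wrist 14132 8599 top z 220.3526908981727 slope [0.063 0.009] ((-9.013773918151855, -0.02185821533203125), (67.96084594726562, 49.560462951660156), 89.98233032226562) [-33.804 -33.997 215.462] [ 15.757  33.966 227.45 ]
```

Run:
```python
from h import *
np.set_printoptions(suppress=True,precision=2)
c=shot('side');uv,P=cloud(c);Q=todock(P)
for nm,lo,hi,k in(('pod',32,36.5,(Q[:,0]>50)&(Q[:,0]<110)&(abs(Q[:,1])<70)),('deck',38.5,42,(abs(Q[:,0])<33)&(abs(Q[:,1])<35))):
    kk=k&(Q[:,2]>lo)&(Q[:,2]<hi);M=np.zeros((480,640),np.uint8);M[uv[kk,1],uv[kk,0]]=1
    M=cv2.morphologyEx(M,cv2.MORPH_OPEN,np.ones((3,3),np.uint8));q=todock(depth(c,np.argwhere(M)[:,::-1]))
    print(nm,len(q),q.min(0),q.max(0),q[:,2].mean())
i=c['pixels'][330:470,240:400,::-1];w=cv2.imread('pics/h_wrist.png')
cv2.imwrite('pics/x.png',np.hstack([cv2.resize(i,(412,360),interpolation=cv2.INTER_CUBIC),cv2.resize(w,(388,360))]))
```

```text
pod 1140 [ 58.91 -52.38  32.02] [102.6   57.43  36.47] 34.42274135917183
deck 264 [-23.92 -28.41  38.54] [30.41 27.26 41.98] 40.180989653319145
```

View pics/x.png

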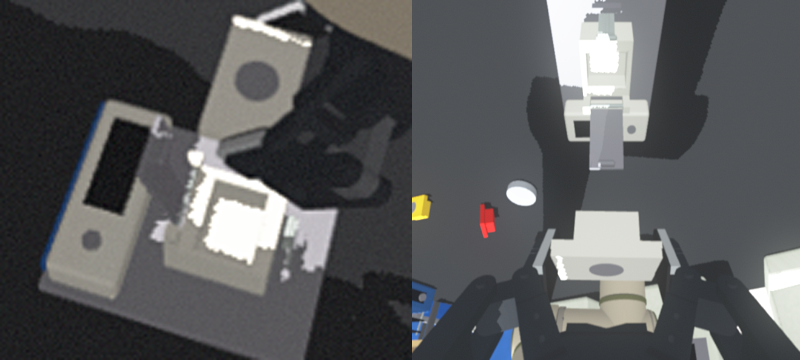

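The left half (side view) shows the disc facing up, the cover leaning back and the pocket clear. The right half (wrist view) shows the cartridge held square between the pads. I'll lower it to just above the pocket and then compare the two in the same views.

Request:
servo_tool --commands '[[1,[0.0168,0,0.0232],[0,0,0]],[1,[0.0168,0,0.0232],[0,0,0]],[1,[0.0168,0,0.0232],[0,0,0]],[1,[0.0168,0,0.0232],[0,0,0]],[1,[0.0168,0,0.0232],[0,0,0]],[1,[0,0,0],[0,0,0]],[1,[0,0,0],[0,0,0]]]'

```text
time_s: 13.0
eef_pos: [511.7, -256.2, 56.9]
ee_rot: [-0.089, 0.91, -0.257, -0.314]
force: [0.2, 0.2, -0.5]
grip_width: 0.738
grip_force: 55.1
```

```bash
cat > m.py <<'E'
from h import *
np.set_printoptions(suppress=True,precision=2)
T=pose();print('tcp dock',todock(T[:3,3]),sense()['force'])
for n in('side','wrist'):
    c=shot(n);save(c,'m_%s.png'%n);uv,P=cloud(c);Q=todock(P);px=c['pixels'][uv[:,1],uv[:,0]].astype(int);wh=(px.min(1)>70)
    k=wh&(abs(Q[:,1])<29)&(abs(Q[:,0])<35)&(Q[:,2]>52)&(Q[:,2]<90)
    f=Q[k]
    if len(f)>20:
        z=np.median(f[:,2]);f=f[abs(f[:,2]-z)<5];A=np.c_[f[:,:2]-f[:,:2].mean(0),np.ones(len(f))]
        print(n,'flange',len(f),np.percentile(f,[1,99],axis=0),np.linalg.lstsq(A,f[:,2],rcond=None)[0])
    for nm,lo,hi,k in(('pod',32,36.5,(Q[:,0]>50)&(Q[:,0]<110)&(abs(Q[:,1])<70)),('deck',38.5,42,(abs(Q[:,0])<33)&(abs(Q[:,1])<35)),('foot',6,10,(abs(Q[:,0])<70)&(abs(Q[:,1])<70))):
        q=Q[k&(Q[:,2]>lo)&(Q[:,2]<hi)]
        if len(q)>20: print(n,nm,len(q),np.percentile(q,[1,99],axis=0).tolist())
a=cv2.imread('pics/m_side.png')[340:460,250:390];w=cv2.imread('pics/m_wrist.png')
cv2.imwrite('pics/y.png',np.hstack([cv2.resize(a,(420,360),interpolation=cv2.INTER_CUBIC),cv2.resize(w,(380,360))]))
E
python3 m.py
```

```text
tcp dock [[ 6.78  0.23 56.95]] [ 0.19  0.21 -0.46]
side flange 933 [[-16.65 -28.19  74.46]
 [ 21.45  28.24  79.94]] [-0.01  0.   77.36]
side pod 1511 [[59.48203173745087, -54.06798358590137, 32.15507482568688], [102.26921759300235, 56.17981877916778, 36.43269063112732]]
side deck 156 [[-24.074676042133472, -26.91727306880329, 38.59953581714335], [31.070287058316765, 28.209190820028635, 41.957912842920635]]
side foot 1895 [[-55.16387500107475, -60.72116628378156, 6.145203438945313], [61.74900137165642, 62.39292176636734, 9.94693914390904]]
wrist flange 8358 [[-22.41 -28.42  71.69]
 [ 17.9   28.45  79.87]] [ 0.1   0.01 77.63]
wrist pod 449 [[55.62837796380804, -44.96342356714769, 32.078485317322425], [67.08495962260115, 44.911677709028474, 35.463765003968064]]
wrist deck 2693 [[-28.412668357925565, -27.736217999943786, 38.62698468250779], [21.417146971037194, 27.029225909685305, 41.6210037725178]]
wrist foot 29625 [[-59.8020805074598, -61.29900846988422, 6.471219692102911], [56.21794663862607, 60.45650548289786, 9.787768329107836]]
```

View pics/y.png

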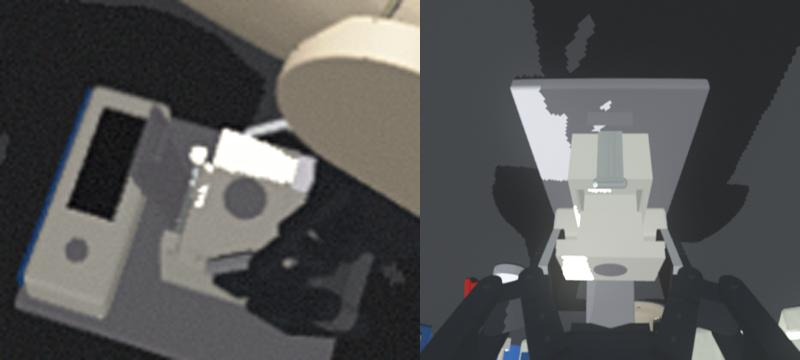

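The side view shows the flange directly over the pedestal. The wrist view (inverted) shows the boss above the pocket with the catch at top. Views and kinematics agree to about 1 mm and suggest a +1 mm x shift. I'll start the insertion gently.

Request:
servo_tool --commands '[[1,[-0.0008,0,0.0006],[0,0,0]],[1,[0.00246,0,0.00316],[0,0,0]],[1,[0.00246,0,0.00316],[0,0,0]],[1,[0.00246,0,0.00316],[0,0,0]],[1,[0.00246,0,0.00316],[0,0,0]],[1,[0.0012,0,0.0016],[0,0,0]],[1,[0,0,0],[0,0,0]]]'

```text
time_s: 13.68
eef_pos: [510.8, -255.7, 37.9]
ee_rot: [-0.089, 0.91, -0.257, -0.314]
force: [-0.2, -0.1, -0.2]
grip_width: 0.738
grip_force: 55.1
```

It went in with no contact force, so the boss is about 7 mm into the pocket. Continuing.

Request:
servo_tool --commands '[[1,[0.0012,0,0.0016],[0,0,0]],[1,[0.0012,0,0.0016],[0,0,0]],[1,[0.0012,0,0.0016],[0,0,0]],[1,[0.0012,0,0.0016],[0,0,0]],[1,[0.0006,0,0.0008],[0,0,0]],[1,[0,0,0],[0,0,0]]]'

```text
time_s: 14.18
eef_pos: [510.8, -255.6, 29.2]
ee_rot: [-0.089, 0.91, -0.257, -0.313]
force: [-0.3, 0.6, -0.9]
grip_width: 0.736
grip_force: 55.1
```

Request:
servo_tool --commands '[[1,[0.0006,0,0.0008],[0,0,0]],[1,[0.0006,0,0.0008],[0,0,0]],[1,[0,0,0],[0,0,0]],[1,[0,0,0],[0,0,0]]]'

```text
time_s: 14.52
eef_pos: [511.0, -255.8, 28.2]
ee_rot: [-0.088, 0.91, -0.257, -0.313]
force: [0.2, 0.5, 5.2]
grip_width: 0.738
grip_force: 55.5
```

```bash
sed -i 's/Q\[:,2\]>52)&(Q/Q[:,2]>44)\&(Q/' m.py; python3 m.py | grep -E "tcp|flange|\["
```

```text
tcp dock [[ 7.62  0.28 28.18]] [0.21 0.48 5.22]
side flange 942 [[-15.97 -28.35  45.24]
 [ 32.7   27.93  53.25]] [ 0.02  0.   48.64]
side pod 1507 [[59.34129155821802, -54.28117886180705, 32.15276502945501], [102.17795576675543, 56.1132008402925, 36.425933610071525]]
side deck 216 [[-23.85147883145777, -27.597712707633114, 38.61420519286291], [30.68322922841594, 27.76417246924005, 41.780939540440734]]
side foot 1639 [[-54.4209686784994, -61.275490959959534, 6.112945590622887], [61.99332232029436, 62.445071377525885, 9.933436076005034]]
wrist flange 8783 [[-34.64 -28.25  44.53]
 [ 30.17  28.25  54.05]] [ 0.07  0.01 48.92]
wrist pod 1249 [[63.41312246040095, -50.71062970767729, 34.47869729077858], [96.8828094168606, 50.01107000984794, 35.99637069189487]]
wrist deck 2087 [[-28.69987867672395, -33.68841313900671, 38.56006208411003], [-15.287443045620316, 33.622535749870856, 41.93153777859177]]
wrist foot 30995 [[-59.952643808448194, -61.10325406660001, 6.3331424667929435], [37.67011631601675, 60.30825599143716, 9.696089378016746]]
```

It is seated, with a 5 N reaction and the flange top at 48.6 mm. Releasing and retracting.

Request:
servo_tool --commands '[[0,[0,0,0],[0,0,0]],[-0.7,[0,0,0],[0,0,0]],[-1,[0,0,0],[0,0,0]],[-1,[0,0,0],[0,0,0]],[-1,[0,0,0],[0,0,0]],[-1,[0,0,0],[0,0,0]],[-1,[0,0,-0.01],[0,0,0]],[-1,[0,0,-0.02],[0,0,0]],[-1,[0,0,-0.035],[0,0,0]],[-1,[0,0,-0.04],[0,0,0]]]'

```text
time_s: 15.45
eef_pos: [565.0, -288.8, 109.7]
ee_rot: [-0.089, 0.91, -0.257, -0.314]
force: [1.8, -0.9, 0.9]
grip_width: 1.001
grip_force: 0.0
```

```bash
sed -i 's/z=np.median(f\[:,2\])/z=48.5/;s/<5\]/<2.5]/' m.py; python3 m.py | grep -E "tcp|flange|deck|\]\]"; python3 cov.py|grep -v "top"
```

```text
tcp dock [[-55.77   0.23 109.7 ]] [ 1.79 -0.92  0.93]
side flange 939 [[-33.4  -28.02  46.11]
 [ 29.57  28.19  50.72]] [ 0.   -0.01 48.26]
side pod 1495 [[59.307100050199615, -54.228903252533236, 32.116859559516], [102.17254058080499, 56.2229078033957, 36.41137723890719]]
side deck 313 [[-24.170764841663836, -27.21351444608994, 38.616875789604684], [30.509711393212694, 31.970092831952684, 41.78816826748911]]
side foot 2961 [[-55.686385863886194, -61.216930869893005, 6.100579859153413], [59.372908947546804, 62.16934077564725, 9.942072050592106]]
wrist flange 3438 [[-34.4  -28.4   46.26]
 [ 28.38  28.46  50.48]] [ 0.01 -0.   48.76]
wrist pod 1862 [[55.7861078695454, -56.08250616068435, 32.151998095854104], [97.14894534355349, 55.407850402184984, 36.286493339194976]]
wrist deck 710 [[-28.59287639972042, -29.980064991231735, 38.628218283544754], [-18.983032071335085, 28.087287020184988, 41.88433659577937]]
wrist foot 12214 [[-59.93669977394108, -61.642153120743906, 6.511335277784159], [57.023142731712575, 60.793063161062896, 9.825641692227189]]
tcp dock [[-60.33   0.78 114.54]]
side 46 613 -34.61856423987708 1.8473482015500917 32.758373416639095
side 55 47 31.707369717726785 33.72752504398545 35.95035346930887
side 64 63 33.56676890783109 36.46993729223061 38.54283974515953
side 73 63 37.87104139812439 39.82031799312362 42.15723468651957
side 82 67 40.68855533015629 43.04452916650277 45.56207359392261
side 91 34 44.022116590577866 45.688113295392476 47.52822028914666
side 100 31 47.379738491690084 49.59701729152998 51.74366280523157
side 109 144 42.70458525582055 51.109232437991174 56.06277171234923
```

View pics/y.png

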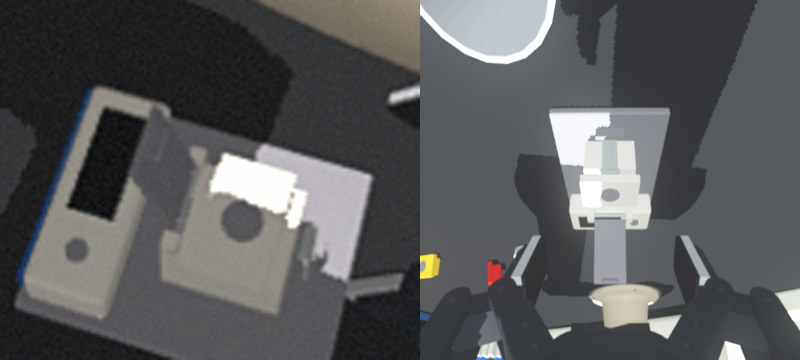

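The cartridge sits flat and is released: side view disc at (240,220), flange on the deck, slope about 0 and top 48.3 mm. The cover still leans open. Next I'll raise, straighten the tool and go behind the cover.

Request:
servo_tool --commands '[[1,[-0.0205,0,-0.0263],[0,0,0]],[1,[-0.0205,0,-0.0263],[0,0,0]],[1,[-0.0205,0,-0.0263],[0,0,0]],[1,[0,0,0],[0,1,0]],[1,[0,0,0],[0,1,0]],[1,[0,0,0],[0,1,0]],[1,[0,0,0],[0,1,0]],[1,[0,0,0],[0,1,0]],[1,[0,0,0],[0,1,0]],[1,[0,0,0],[0,0.33,0]]]'

```text
time_s: 16.48
eef_pos: [563.5, -287.5, 208.5]
ee_rot: [0.0, 0.962, -0.272, 0.001]
force: [1.0, 0.2, 1.6]
grip_width: 0.001
grip_force: 0.0
```

Request:
servo_tool --commands '[[1,[-0.036,0,0],[0,0,0]],[1,[-0.036,0,0],[0,0,0]],[1,[-0.036,0,0],[0,0,0]],[1,[-0.036,0,0],[0,0,0]],[1,[0,0,0],[0,0,0]]]'

```text
time_s: 16.9
eef_pos: [436.8, -209.0, 206.6]
ee_rot: [-0.002, 0.962, -0.272, -0.004]
force: [0.5, -0.2, -0.8]
grip_width: 0.0
grip_force: 0.0
```

Run:
```python
from h import *
np.set_printoptions(suppress=True,precision=3)
T=pose();print(RD.T@T[:3,:3],todock(T[:3,3]),sense()['grip_width'])
```

```text
[[-1.     0.     0.009]
 [ 0.     1.    -0.001]
 [-0.009 -0.001 -1.   ]] [[ 95.291  -0.85  206.646]] 0.00012089200619433294
```

Request:
servo_tool --commands '[[1,[0,0,0.028],[0,0,0]],[1,[0,0,0.028],[0,0,0]],[1,[0,0,0.028],[0,0,0]],[1,[0,0,0.028],[0,0,0]],[1,[0.01,0,0],[0,0,0]],[1,[0.01,0,0],[0,0,0]],[1,[0,0,0],[0,0,0]]]'

```text
time_s: 17.48
eef_pos: [459.3, -224.0, 95.6]
ee_rot: [-0.0, 0.962, -0.272, -0.001]
force: [-0.0, 0.8, 0.5]
grip_width: -0.001
grip_force: 0.0
```

Request:
servo_tool --commands '[[1,[0.008,0,0],[0,0,0]],[1,[0.008,0,0],[0,0,0]],[1,[0.008,0,0],[0,0,0]],[1,[0.008,0,0],[0,0,0]],[1,[0.008,0,0],[0,0,0]],[1,[0.008,0,0],[0,0,0]],[1,[0.008,0,0],[0,0,0]],[1,[0.008,0,0],[0,0,0]],[1,[0.006,0,0],[0,0,0]]]'

```text
time_s: 18.23
eef_pos: [519.9, -261.3, 96.9]
ee_rot: [0.0, 0.962, -0.272, 0.0]
force: [-0.8, -0.1, -0.4]
grip_width: -0.005
grip_force: 0.3
```

```bash
python3 cov.py
```

```text
tcp dock [[-2.95  0.33 96.93]]
side 46 271 -34.617361670839315 -7.843797790491701 34.68836688588718
side 55 77 22.364273966047474 27.854915352449325 32.327454961831116
side 64 17 19.00059296574803 22.424418014271854 25.267414217245943
side 82 20 -17.78453410817367 -16.013559058982775 -12.968671327060893
side 91 60 -16.944377946224815 -12.49230957266895 -8.55011894339301
side 100 2 -11.02080802849077 -10.473740128928132 -9.926672229365492
side 109 5 -11.160198445877347 -10.997628970650966 -9.542563298798864
top 46 38 -18.091030925908587 -2.2768042392787464 33.09227080553013
top 55 12 21.12210740588845 25.36324052803441 29.67916662631484
top 64 8 12.618146468982058 16.8863731163851 20.943431944495508
top 73 5 4.561174694168128 9.860843600461383 14.729750264347288
top 82 1 2.7505638141564495 2.7505638141564495 2.7505638141564495
```

Request:
servo_tool --commands '[[1,[-0.005,0,0.0],[0,0,0]],[1,[0,0,0.005],[0,0,0]],[1,[0.0037,0,0.0065],[0,0,0]],[1,[0.0037,0,0.0065],[0,0,0]],[1,[0.0027,0,0.006],[0,0,0]],[1,[0.0027,0,0.006],[0,0,0]],[1,[0.0016,0,0.0065],[0,0,0]],[1,[0,0,0],[0,0,0]]]'

```text
time_s: 19.0
eef_pos: [526.9, -265.5, 58.8]
ee_rot: [-0.0, 0.962, -0.272, -0.001]
force: [-0.6, -0.5, -0.1]
grip_width: -0.001
grip_force: 0.0
```

```bash
python3 cov.py|grep -v top; python3 -c "
from h import *
print(sense()['force'])"
```

```text
tcp dock [[-11.07   0.28  58.78]]
side 46 197 -34.968249464651244 23.764338757545605 34.60689672287356
side 55 307 -30.24922939645203 -19.003240758127983 33.82813075077523
side 64 2 -19.28115208247368 -19.250212942302166 -19.21927380213065
side 73 6 -19.245411816784895 -18.241528862060697 -15.91814240965252
side 82 1 -15.853914828089698 -15.853914828089698 -15.853914828089698
side 91 2 -15.325818213676445 -15.27451503040573 -15.223211847135016
side 100 8 -21.64387578564484 -19.494619868560818 -16.597670774326545
side 109 5 -20.345998742845705 -19.043936760776944 -17.750234316558597
[-0.51653421 -0.7454504   0.20697713]
```

Request:
servo_tool --commands '[[1,[0.006,0,-0.001],[0,0,0]],[1,[0,0,0.002],[0,0,0]],[1,[0,0,0.002],[0,0,0]],[1,[0,0,0.001],[0,0,0]],[1,[0,0,0.001],[0,0,0]],[1,[0,0,0],[0,0,0]]]'

```text
time_s: 19.6
eef_pos: [532.2, -268.8, 55.3]
ee_rot: [-0.0, 0.962, -0.272, -0.0]
force: [-0.7, -0.1, 0.4]
grip_width: 0.003
grip_force: 0.0
```

Request:
servo_tool --commands '[[1,[0,0,0.001],[0,0,0]],[1,[0,0,0.001],[0,0,0]],[1,[0,0,0],[0,0,0]]]'

```text
time_s: 19.85
eef_pos: [532.4, -268.9, 53.6]
ee_rot: [0.0, 0.962, -0.272, 0.0]
force: [-0.5, 0.1, 1.0]
grip_width: 0.001
grip_force: 0.1
```

Request:
servo_tool --commands '[[1,[0,0,0.001],[0,0,0]],[1,[0,0,0],[0,0,0]],[1,[0,0,0],[0,0,0]]]'

```text
time_s: 20.1
eef_pos: [532.4, -268.9, 53.4]
ee_rot: [0.0, 0.962, -0.272, 0.0]
force: [-2.1, 2.6, 8.1]
grip_width: -0.001
grip_force: 4.1
```

Request:
servo_tool --commands '[[1,[0,0,0.001],[0,0,0]],[1,[0,0,0],[0,0,0]],[1,[0,0,0],[0,0,0]],[1,[0,0,0],[0,0,0]]]'

```text
time_s: 20.43
eef_pos: [532.4, -269.0, 53.2]
ee_rot: [0.0, 0.962, -0.272, 0.0]
force: [-4.7, 3.6, 14.4]
grip_width: -0.003
grip_force: 7.5
```

Request:
servo_tool --commands '[[1,[0,0,-0.01],[0,0,0]],[1,[0,0,-0.03],[0,0,0]],[1,[0,0,-0.04],[0,0,0]],[1,[0,0,-0.04],[0,0,0]],[1,[-0.03,0,-0.02],[0,0,0]],[1,[-0.04,0,0],[0,0,0]],[1,[-0.04,0,0],[0,0,0]],[1,[-0.04,0,0],[0,0,0]],[1,[0,0,0],[0,0,0]],[1,[0,0,0],[0,0,0]]]'

```text
time_s: 21.27
eef_pos: [403.6, -189.7, 192.1]
ee_rot: [0.0, 0.962, -0.272, 0.0]
force: [0.5, -0.6, 0.1]
grip_width: 0.004
grip_force: 0.0
```

Run:
```python
from h import *
np.set_printoptions(suppress=True,precision=3)
for n in('side','top','wrist'):
    c=shot(n);uv,P=cloud(c);Q=todock(P);q=Q[(Q[:,0]>-24)&(Q[:,0]<22)&(abs(Q[:,1])<15)&(Q[:,2]>35)]
    if len(q)>20: print(n,len(q),np.polyfit(q[:,0],q[:,2],1),np.median(q[:,2]),q[:,2].max())
    if n=='side': cv2.imwrite('pics/f.png',cv2.resize(c['pixels'][330:480,230:400,::-1],None,fx=3,fy=3))
```

```text
side 584 [ 0.01  53.939] 53.909220678974634 58.05511585814418
top 328 [ 0.004 54.524] 54.543434780222356 59.114988732939764
wrist 3220 [ 0.002 54.479] 54.47405830715368 57.280671378486716
```

View pics/f.png

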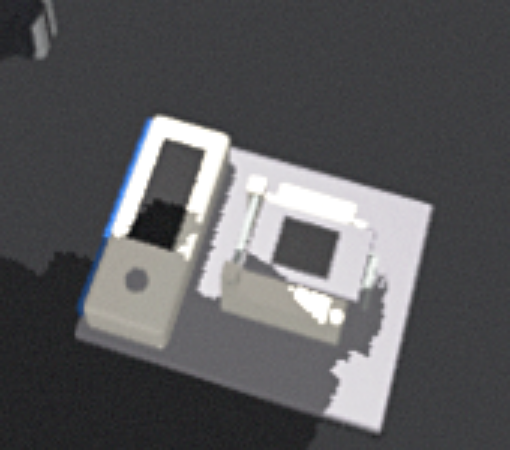

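The cover is level over the flange (slope about 0, top about 54 mm, seen at (305,250)) and stays shut with the arm clear. Handing the job in.

```bash
python3 -c "
from rig import *
print(finish_job())"
```

```text
the job is handed in; nothing more can be done
None
```

The cartridge is home in the pocket, flange up and released, the cover is latched shut over it, and the job was handed in at about 21 s; the bottle, jar, beaker and dish were not touched (`finish_job()` returned no verdict).

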